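Turn over the worn-knife cassettes and stack them for sharpening

ROBOT

A 6-joint arm with a two-finger parallel gripper is mounted at the origin on the work surface. World frame = base frame: x ahead of the robot, y to its left, z up, the work surface at z = 0. Lengths are in m, angles in rad, forces in N, time in s.
With the tool pointing down it reaches from about 0.275 to 0.825 m from the base axis. Payload 5.2 kg.
Tool frame: the origin (TCP) lies midway between the tips of the shut fingers; the grasp point (between the pads) lies 19 mm behind it (r.grip_point_offset is the distance from the TCP to the grasp point, in m); z points along the fingers, y is the line along which they close (so a half turn about z gives the same grasp; the last joint's range is limited). The gripper opens to 93 mm and grips with 3 to 60 N. Pads are 15 mm wide; open, the fingers measure 128 mm over their backs; the gripper's body (75 mm by 188 mm) begins 65 mm behind the grasp point.
Start: joints at [-1.509, 0.259, 1.535, -0, 1.348, -0.203], TCP at [0.144, -0.531, 0.219] pointing down, gripper open.
Joint ranges: [-3.14, 3.14], [-0.91, 2.08], [0.19, 2.58], [-1.22, 4.36], [0.22, 2.71], [-3.12, 3.12]. Speed limits (rad/s): [2.57, 2.57, 3.14, 3.14, 3.14, 3.14].

INTERFACE

Orientations are given as a rotation vector (axis times angle).
In Python, from bench import r gives the robot as it stands. Calls block until the motion is done:
- r.reach(position, orientation): joint-space move of the TCP to a pose.
- r.move_straight(position, ori=None, max_speed=0.15, f_stop=None): straight line of the TCP; ori=None keeps the orientation; max_speed is the mean speed in m/s. With f_stop (N) it stops when the force on the tool has changed by that much, and returns True; else False.
- r.goto_joints(angles): joint-space move.
- r.command_gripper(opening, squeeze=None): opening from 0.0 (shut) to 1.0 (fully open); squeeze is the grip in N (None keeps the last); returns when the fingers have stopped.
- r.sleep(seconds).
- r.ik(position, orientation): joint angles nearest the present ones, or None.
- r.sense(): the state.
- r.camera(name): name is "scene" or "top" or "wrist"; returns the picture (384x512x3 uint8, red, green, blue); there is no depth.
- r.calibration(name): a dict with "intrinsics" (3x3 intrinsics, pixels), "eye" and "rotation" of the camera in the world. Camera axes: x right, y up, looking along -z (the intrinsics and any distortion apply to the point x, -y, -z); pixel columns grow to the right and rows downward; lengths in m; the calibration is good to about 2 mm. A picture is of the moment at which its call begins: read the wrist's pose just before it. calibration takes no time and is no camera call; for the wrist camera it gives the pose at the moment of the call.
A pose or a line that the arm cannot do raises r.MotionError and nothing moves.
- r.hand_in(): hands the job in; it is judged then, once.
The state is a dict: "time_s": time; "qpos": joint angles; "qvel": joint speeds; "tau": joint torques, N m; "tool_pos": TCP position; "tool_rot": TCP orientation; "wrist_force": force on the tool from outside, world axes, zero at the start; "ft_torque": the same for the moment, N m; "opening": opening from 0.0 (shut) to 1.0 (fully open); "gripper_force": force on a finger pad.
Only numpy, scipy, OpenCV 4.12 (cv2) and the standard library are available. Lean on these libraries where they do the work, as an engineer would, in place of code of your own. Each camera call takes 0.05 s, during which the arm holds its last target. There are 200 camera calls.

TASK

The insert knives in both lidded cassettes are worn: turn each cassette completely upside down, base and lid held together so that it never comes open, so that its red base shows on top. Stack the two upside-down cassettes, one squarely on the other with their edges in line, in the middle of the yellow pad, setting them down rather than dropping them. Leave the wrench, tape measure and glue jar where they are.

Things in the scene. Friction and masses are not known exactly. Their poses are not given: they have to be found in the camera images.
- A_center (a point): centre of closed cassette A, a box 50 x 50 mm in plan, 46 mm high: lower 23 mm the red base (about 160 g, yellow dot underneath), upper 23 mm the loose white lid (about 50 g). Their outer sides are flush; the seam runs round at this height. Axes of the base: z from base towards lid (up at the start, down once turned over), x and y square to the flat sides. It can stand on any face
- A_lid_center (a point): middle of the white lid (blue patch on top) of cassette A, half-way up the lid, 11.5 mm from the cassette's centre when closed; z points out of the lid's top. No latch: it only slips over a 42 mm square, 14 mm high neck of the base with 1 mm play all round, so a half that is not held can slip off when the box is lifted or turned. Mass and friction vary
- B_center (a point): centre of closed cassette B, a box 50 x 50 mm in plan, 46 mm high: lower 23 mm the red base (about 160 g, yellow dot underneath), upper 23 mm the loose white lid (about 50 g). Their outer sides are flush; the seam runs round at this height. Axes of the base: z from base towards lid (up at the start, down once turned over), x and y square to the flat sides. It can stand on any face
- B_lid_center (a point): middle of the white lid (blue patch on top) of cassette B, half-way up the lid, 11.5 mm from the cassette's centre when closed; z points out of the lid's top. No latch: it only slips over a 42 mm square, 14 mm high neck of the base with 1 mm play all round, so a half that is not held can slip off when the box is lifted or turned. Mass and friction vary
- pad_top (a point): middle of the upper face of the yellow pad, a fixed flat square block 120 x 120 mm and 12 mm thick, without rims; x and y run along its sides, z up. The two cassettes and the pad stand in a row across the table, in any order
- wrench: bystander: open-ended wrench lying flat, 150 mm long, less than 25 mm high; origin under its middle
- tape: bystander: yellow and black tape measure, 68 x 36 x 30 mm; origin at the centre of its underside
- glue: bystander: glue jar with orange cap, 60 mm in diameter, 85 mm high; origin at the centre of its underside
Mind the look-alikes: they are no part of the job. What is shaped like the part that bears A_lid_center but green is not meant.

How it is judged:
By the outcome, as a careful person would: the job done as asked, in the order asked, and still so for the second after the job is handed in, with the robot touching nothing.
It also fails if it takes over 72 s, if anything falls off the work surface, if the arm or the gripper's body presses on something with over 40 N, if the wrist force passes 120 N, or if a joint passes its speed limit or range.

## Working session

There is one attempt and no reset: what is moved stays moved. The work goes in short steps, each a Python script; the robot and the scene stay as the last script left them, time stands still between calls to the robot, and variables do not carry over. Pictures are saved under pics/ and viewed, at most 10 in all, crops included, and the job is handed in when it is done.

```bash
ls; mkdir -p pics; python3 - <<'E'
from bench import r
import cv2,numpy as np
s=r.sense();print(s['time_s'],s['tool_pos'],s['tool_rot'],s['opening'])
for n in("scene","top"):
    im=r.camera(n);cv2.imwrite(f"pics/{n}0.png",im[:,:,::-1]);c=r.calibration(n);print(n,c)
E
```

```text
pics
0.0 [ 0.14393966 -0.53027205  0.21782295] [-3.11229950e+00 -4.14526945e-01 -1.60758382e-04] 0.999308213359339
scene {'intrinsics': array([[358.32176347,   0.        , 257.15339946],
       [  0.        , 358.32176347, 189.50252591],
       [  0.        ,   0.        ,   1.        ]]), 'eye': array([ 1.05017044, -0.42460033,  0.7271154 ]), 'rotation': array([0.79603316, 0.31480397, 0.75698063])}
top {'intrinsics': array([[357.13454974,   0.        , 249.15986195],
       [  0.        , 357.13454974, 195.14460904],
       [  0.        ,   0.        ,   1.        ]]), 'eye': array([0.45517997, 0.09423223, 1.1775925 ]), 'rotation': array([ 0.06694895, -0.05931176, -1.56387579])}
```

View pics/scene0.png

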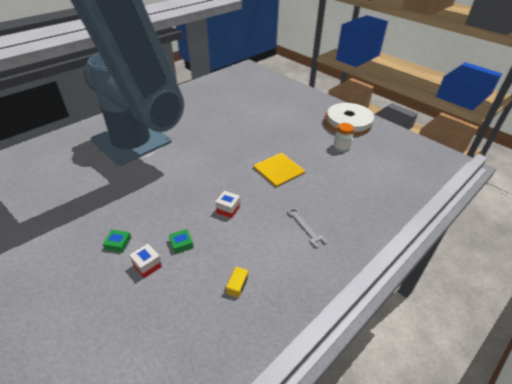

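View pics/top0.png

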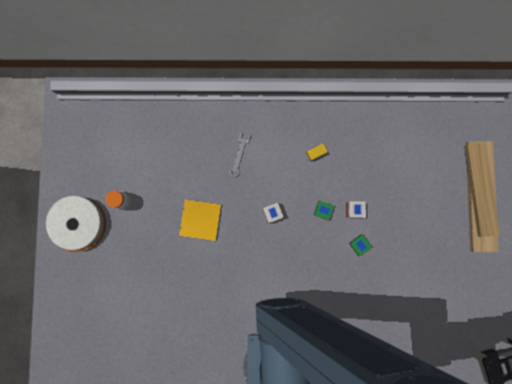

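The top picture shows the cassettes at about (274,213) and (357,210), and the pad at (200,220). The green decoys are at (324,210) and (361,245). In the scene picture the cassettes are at (228,204) and (146,260), and the pad is at (279,169). Next: coarse positions, and which tilted tool poses the arm can reach.

```bash
cat > h.py <<'E'
from bench import r
import cv2,numpy as np
from scipy.spatial.transform import Rotation as R
def ray(c,u,v):
    K=c['intrinsics'];d=np.array([(u-K[0,2])/K[0,0],-(v-K[1,2])/K[1,1],-1.])
    M=R.from_rotvec(c['rotation']).as_matrix();return np.array(c['eye']),M@d
def at_z(c,u,v,z):
    e,d=ray(c,u,v);return e+d*(z-e[2])/d[2]
def tri(obs):
    A=np.zeros((3,3));b=np.zeros(3)
    for c,u,v in obs:
        e,d=ray(c,u,v);d=d/np.linalg.norm(d);P=np.eye(3)-np.outer(d,d);A+=P;b+=P@e
    x=np.linalg.solve(A,b);res=[np.linalg.norm(np.cross(x-ray(*o)[0],ray(*o)[1]/np.linalg.norm(ray(*o)[1]))) for o in obs]
    return x,max(res)
def ori(az,al,flip=0):
    """tool z at azimuth az, al below horizontal; closing axis horizontal; flip: half roll"""
    z=np.array([np.cos(az)*np.cos(al),np.sin(az)*np.cos(al),-np.sin(al)])
    y=np.array([-np.sin(az),np.cos(az),0])*(-1 if flip else 1)
    return R.from_matrix(np.c_[np.cross(y,z),y,z])
G=r.grip_point_offset
def tcp(g,o): return np.asarray(g)+o.as_matrix()[:,2]*G
E
python3 - <<'E'
from h import *
t=r.calibration('top');s=r.calibration('scene')
for n,a,b in(("pad",(200,220),(279,169)),("near-pad",(274,213),(228,198)),("far",(357,210),(145,254))):
    print(n,tri([(t,*a),(s,*b)]))
for n,p in(("g1",(324,210)),("g2",(361,245)),("wr",(240,155)),("wr2",(235,175)),("tape",(317,152))): print(n,at_z(t,*p,0.02))
w=r.calibration('wrist');q=r.sense();print(w['intrinsics'][0,0],w['eye']-q['tool_pos'],R.from_rotvec(w['rotation']).as_matrix(),R.from_rotvec(q['tool_rot']).as_matrix())
# feasibility
D=np.pi/180
for p in([.42,.26],[.45,.03],[.45,-.22]):
  th=np.arctan2(p[1],p[0])
  for rel in(0,45,90,135,180,225,270,315):
    out=[]
    for al in(30,40,45,50,60,75,90):
      f=''
      for flip in(0,1):
        ok=True
        for z in(.025,.15):
          o=ori(th+rel*D,al*D,flip)
          if r.ik(tcp([*p,z],o),o.as_rotvec()) is None: ok=False
        f+='01'[ok]
      out.append(f)
    print(p,rel,out)
E
```

```text
pad (array([0.46757821, 0.2615098 , 0.00432539]), np.float64(0.0007673994002973932))
near-pad (array([0.4920096 , 0.02341734, 0.0479089 ]), np.float64(0.0029433536934719727))
far (array([ 0.50202474, -0.24034323,  0.04547934]), np.float64(0.0014444428306098708))
g1 [ 0.50164571 -0.14246327  0.02      ]
g2 [ 0.38997338 -0.25996146  0.02      ]
wr [0.68049906 0.13103753 0.02      ]
wr2 [0.61425586 0.1468307  0.02      ]
tape [ 0.69179894 -0.12154413  0.02      ]
330.346538920756 [0.07919056 0.02034542 0.16580818] [[ 0.26175418  0.92216161  0.28478538]
 [-0.96513266  0.25068746  0.07533095]
 [-0.00192481 -0.29457386  0.95562678]] [[ 9.65146247e-01  2.61711103e-01 -1.42968994e-04]
 [ 2.61710984e-01 -9.65144920e-01  1.62626799e-03]
 [ 2.87626590e-04 -1.60700300e-03 -9.99998667e-01]]
[0.42, 0.26] 0 ['00', '00', '11', '11', '00', '11', '11']
[0.42, 0.26] 45 ['11', '11', '11', '11', '11', '11', '11']
[0.42, 0.26] 90 ['11', '11', '11', '11', '11', '11', '11']
[0.42, 0.26] 135 ['11', '11', '11', '11', '11', '11', '11']
[0.42, 0.26] 180 ['11', '11', '11', '11', '11', '11', '11']
[0.42, 0.26] 22
[... 424 characters left out ...]
 '11', '11', '11', '11', '11', '11']
[0.45, 0.03] 225 ['11', '11', '11', '11', '11', '11', '11']
[0.45, 0.03] 270 ['11', '11', '11', '11', '11', '11', '11']
[0.45, 0.03] 315 ['00', '00', '00', '00', '00', '11', '11']
[0.45, -0.22] 0 ['00', '00', '11', '11', '00', '11', '11']
[0.45, -0.22] 45 ['11', '11', '11', '11', '11', '11', '11']
[0.45, -0.22] 90 ['11', '11', '11', '11', '11', '11', '11']
[0.45, -0.22] 135 ['11', '11', '11', '11', '11', '11', '11']
[0.45, -0.22] 180 ['11', '11', '11', '11', '11', '11', '11']
[0.45, -0.22] 225 ['11', '11', '11', '11', '11', '11', '11']
[0.45, -0.22] 270 ['11', '11', '11', '11', '11', '11', '11']
[0.45, -0.22] 315 ['00', '00', '00', '00', '11', '11', '11']
```

```bash
python3 - <<'E'
from h import *
import pickle
out=[]
for i,y in enumerate((-.17,.03,.2)):
    r.reach([.45,y,.2],[np.pi,0,0]);r.sleep(.2)
    c=r.calibration('wrist');im=r.camera('wrist');out.append((c,im))
print(r.sense()['time_s'])
pickle.dump(out,open('v.pkl','wb'))
cv2.imwrite('pics/w01.png',np.vstack([cv2.resize(o[1],(400,300)) for o in out[:2]])[:,:,::-1])
cv2.imwrite('pics/w2.png',out[2][1][:,:,::-1])
for c,im in out:
    h=cv2.cvtColor(im,cv2.COLOR_RGB2HSV);print('eye',c['eye'])
    for n,lo,hi in(("blue",(100,120,60),(130,255,255)),("yellow",(18,150,120),(32,255,255)),("red",(0,150,80),(6,255,255))):
        m=cv2.inRange(h,lo,hi)
        for k in cv2.findContours(m,cv2.RETR_EXTERNAL,cv2.CHAIN_APPROX_NONE)[0]:
            a=cv2.contourArea(k)
            if a>60:
                (x,y),wh,an=cv2.minAreaRect(k);print(n,a,np.round((x,y,*wh,an),1), np.median(im[m>0],axis=0))
E
```

```text
4.1083
eye [ 0.53188952 -0.17188093  0.36573516]
blue 458.5 [339.  226.2  26.7  19.7  55. ] [ 32.  78. 163.]
blue 681.5 [ 56.8 137.3  37.3  20.8  60.3] [ 32.  78. 163.]
blue 632.0 [231.7 124.3  31.7  21.7  19.7] [ 32.  78. 163.]
blue 695.5 [335.5 124.8  22.3  33.6   3. ] [ 32.  78. 163.]
eye [0.53241763 0.02747283 0.36570772]
blue 82.5 [507. 226.  20.   8.  90.] [ 24.  70. 155.]
blue 676.0 [264.  137.6  32.7  22.3  68.2] [ 24.  70. 155.]
blue 638.5 [427.5 124.6  31.   23.   21.8] [ 24.  70. 155.]
yellow 10715.0 [ 51.  153.5 102.  119.    0. ] [205. 154.   0.]
red 578.5 [494.5 120.7  13.5  49.2  11.9] [97. 10.  7.]
eye [0.53245654 0.19731249 0.3658278 ]
blue 682.0 [440.5 137.3  33.5  23.5  76.8] [ 19.  64. 145.]
yellow 11705.0 [200.2 153.  115.  108.6   7.4] [193. 145.   0.]
red 210.5 [399.7 137.2  41.6  10.3  81.3] [88.  9.  6.]
```

View pics/w01.png

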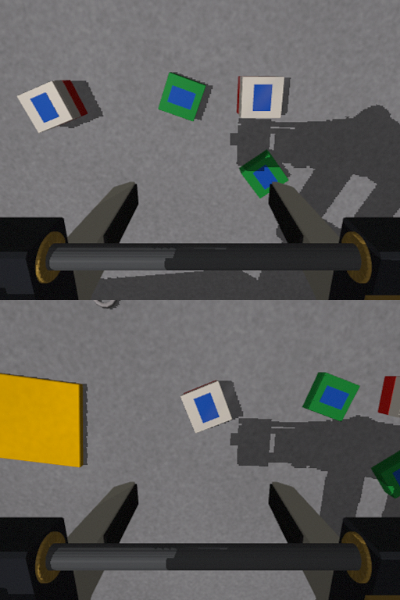

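The top half (first view) shows cassette A or B at about (55,105) of 400, a green lid at (182,97) and the second cassette at (262,98). The lower half shows the near cassette at (207,407) and the pad at the left. I'll back-project the patch contours onto the planes.

```bash
python3 - <<'E'
from h import *
import pickle
out=pickle.load(open('v.pkl','rb'));print(out[0][0].keys())
def con(i,lo,hi,u,v):
    h=cv2.cvtColor(out[i][1],cv2.COLOR_RGB2HSV);m=cv2.inRange(h,lo,hi)
    ks=[k for k in cv2.findContours(m,cv2.RETR_EXTERNAL,cv2.CHAIN_APPROX_NONE)[0] if cv2.contourArea(k)>60]
    return min(ks,key=lambda k:np.hypot(*(k.reshape(-1,2).mean(0)-(u,v)))).reshape(-1,2)
B=((100,120,60),(130,255,255));Y=((18,150,120),(32,255,255))
def met(i,k,z): # metric min rectangle in mm
    p=np.array([at_z(out[i][0],*q,z)[:2] for q in k])*1000
    c,wh,a=cv2.minAreaRect(p.astype(np.float32));return np.round(c,1),np.round(wh,1),round(a%90,1)
def cen(k):
    m=cv2.moments(k.reshape(-1,1,2));return m['m10']/m['m00'],m['m01']/m['m00']
top=r.calibration('top')
N=[(i,con(i,*B,u,v)) for i,u,v in((0,57,137),(1,264,137),(2,440,137))]
F=[(0,con(0,*B,335,125))]
print('near',tri([(out[i][0],*cen(k)) for i,k in N]),[met(i,k,.046) for i,k in N])
s=r.calibration('scene')
print('far',[met(i,k,.046) for i,k in F])
for i in(1,2):print('pad',met(i,con(i,*Y,*((51,153) if i==1 else (200,153))),.012))
k=con(2,*Y,200,153);ap=cv2.approxPolyDP(cv2.convexHull(k.reshape(-1,1,2)),5,True).reshape(-1,2);print(ap)
k1=con(1,*Y,51,153);print(cv2.approxPolyDP(cv2.convexHull(k1.reshape(-1,1,2)),5,True).reshape(-1,2))
im=np.hstack([out[0][1][80:180,285:385],out[2][1][80:180,390:490]]);cv2.imwrite('pics/c.png',cv2.resize(im[:,:,::-1],(800,400),interpolation=cv2.INTER_CUBIC))
cv2.imwrite('pics/w2c.png',out[2][1][:250,:,::-1])
E
```

```text
dict_keys(['intrinsics', 'eye', 'rotation'])
near (array([0.4902488 , 0.02376506, 0.04607525]), np.float64(5.148028042787644e-05)) [(array([490. ,  23.7]), array([31.5, 21.4]), 21.3), (array([490. ,  23.7]), array([31.4, 21.2]), 21.3), (array([490. ,  23.7]), array([31.5, 21.4]), 21.2)]
far [(array([ 501.8, -243.6]), array([30.9, 21.3]), 0.2)]
pad (array([466. , 256.7]), array([114.2, 118.7]), 82.4)
pad (array([466.3, 259.5]), array([118.4, 118.8]), 82.4)
[[151  92]
 [263 108]
 [250 213]
 [147 200]]
[[  0  94]
 [101 109]
 [102 213]
 [  0 201]]
```

View pics/w2c.png

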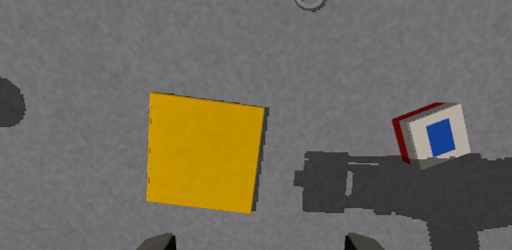

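View pics/c.png

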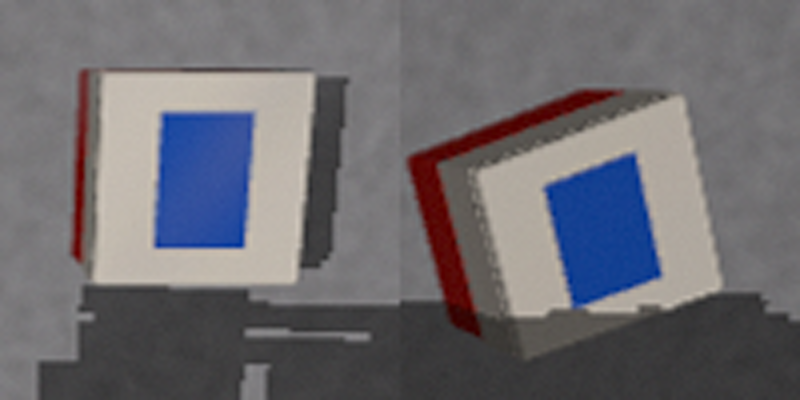

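Measured results:

| Item | Position (mm) | Height | Yaw |
|---|---|---|---|
| Near cassette | (490.2, 23.8) | top 46.1 mm | 21.3° |
| Far cassette | (501.8, -243.6) | top about 46 mm | 0.2° |
| Pad | (466, 259.5) | to be confirmed | -7.6° |

I'll flip each cassette with two 90° turns and one regrasp. Next I search for reachable grasp and place tilts.

```bash
cat > plan.py <<'E'
from h import *
import itertools,time,json
D=np.pi/180
NEAR=[.4902,.0238];FAR=[.5018,-.2436];PAD=[.4663,.2595];PY=-7.6;STG=[.46,.0]
AL=(35,45,55,65,90,115,125,135,145)
SP=np.array([2.57,2.57,3.14,3.14,3.14,3.14])
cache={}
def q(p,z,az,al,f):
    k=(tuple(p),z,round(az%360,1),al,f)
    if k not in cache:
        o=ori(az*D,al*D,f);g=np.array([*p,z]);v=o.as_matrix()[:,2]
        sols=[r.ik(tcp(x,o),o.as_rotvec()) for x in(g,g+[0,0,.09],g-v*.07)]
        ok=all(s is not None for s in sols) and np.abs(np.array(sols)-sols[0]).max()<1
        cache[k]=np.array(sols[0]) if ok else None
    return cache[k]
def cost(a,b): return (np.abs(a-b)/SP).max()
def search(p,yaw,zf,stg):
    best=[]
    P=[(yaw+90*k,a,f) for k in(0,1) for a in AL for f in(0,1)]
    S=[(k*22.5,a,f) for k in range(8) for a in AL for f in(0,1)]
    F=[(PY+90*k,a,f) for k in(0,1) for a in AL for f in(0,1)]
    M=lambda t:ori(t[0]*D,t[1]*D,t[2]).as_matrix()
    S=[s for s in S if q(stg,.025,*s) is not None]
    P=[s for s in P if q(p,.023,*s) is not None];F=[s for s in F if q(PAD,zf,*s) is not None]
    print(len(P),len(S),len(F))
    # second leg keyed by stage box z direction
    leg2={}
    for s in S:
        for f in F:
            R2=M(f)@M(s).T; zb=R2.T@[0,0,-1.]   # box z at stage
            if abs(zb[2])<1e-6:
                k=round(np.degrees(np.arctan2(zb[1],zb[0]))%360,1)%360
                if abs(np.dot(M(s)[:,1],zb))>1e-6: continue
                leg2.setdefault(k,[]).append((cost(q(stg,.025,*s),q(PAD,zf,*f)),s,f))
    for a in P:
        for s in S:
            zb=M(s)@M(a).T@[0,0,1.]
            if abs(zb[2])<1e-6:
                k=round(np.degrees(np.arctan2(zb[1],zb[0]))%360,1)%360
                for c2,s2,f in leg2.get(k,[]):
                    pen=sum(max(0,abs(abs(x[1]-90)-40)-15)*.02 for x in(a,s,s2,f))
                    best.append((cost(q(p,.023,*a),q(stg,.025,*s))+cost(q(stg,.025,*s),q(stg,.025,*s2))+c2+pen,a,s,s2,f))
    best.sort(key=lambda b:b[0]);return best
if __name__=='__main__':
    t=time.time()
    for p,y,zf in((NEAR,21.3,.035),(FAR,.2,.081)):
        b=search(p,y,zf,STG);print(len(b),time.time()-t)
        for x in b[:6]:print(x)
        if b:
            x=b[0]
            for pp,z,s in((p,.023,x[1]),(STG,.025,x[2]),(STG,.025,x[3]),(PAD,zf,x[4])):print(np.round(q(pp,z,*s),2))
E
timeout 500 python3 plan.py
```

```text
29 114 30
2520 5.406453609466553
(np.float64(1.7737224290138935), (111.3, 35, 1), (90.0, 125, 1), (90.0, 55, 1), (82.4, 145, 1))
(np.float64(1.786513559104208), (111.3, 125, 1), (90.0, 35, 1), (90.0, 125, 1), (82.4, 35, 1))
(np.float64(1.7985243869358836), (111.3, 35, 1), (67.5, 125, 1), (67.5, 55, 1), (82.4, 145, 1))
(np.float64(1.8006842469961875), (111.3, 125, 1), (112.5, 35, 1), (112.5, 125, 1), (-7.6, 145, 0))
(np.float64(1.8084100662670646), (111.3, 35, 1), (112.5, 125, 1), (112.5, 55, 1), (82.4, 145, 1))
(np.float64(1.814874767615558), (111.3, 135, 1), (90.0, 45, 1), (90.0, 125, 1), (82.4, 35, 1))
[-0.56  0.83  1.59  0.51  1.58 -1.17]
[ 0.19  0.53  1.94 -0.76  0.96  0.73]
[-0.63  0.53  1.94  0.54  1.12 -0.98]
[ 0.67  0.93  1.29 -0.61  1.69  0.98]
33 114 31
3284 9.587819576263428
(np.float64(1.6549290176676323), (90.2, 35, 1), (112.5, 125, 1), (112.5, 35, 1), (-7.6, 55, 0))
(np.float64(1.7230930005114082), (90.2, 125, 1), (90.0, 35, 1), (90.0, 125, 1), (82.4, 35, 1))
(np.float64(1.7384711427342325), (90.2, 125, 1), (90.0, 35, 1), (90.0, 145, 0), (-7.6, 55, 0))
(np.float64(1.7435201281084103), (90.2, 35, 1), (90.0, 125, 1), (90.0, 55, 1), (82.4, 145, 1))
(np.float64(1.7494067695059057), (90.2, 125, 1), (112.5, 35, 1), (112.5, 125, 1), (-7.6, 145, 0))
(np.float64(1.755998357685293), (90.2, 35, 1), (90.0, 125, 1), (90.0, 35, 1), (-7.6, 55, 0))
[-0.96  0.93  1.32  0.49  1.73 -1.11]
[ 0.18  0.45  2.12 -1.03  0.71  0.65]
[-0.61  0.81  1.63  0.46  1.58 -1.22]
[ 0.53  0.29  2.17 -1.12  0.4   0.09]
```

```bash
cat > act.py <<'E'
from plan import *
UP=np.array([0,0,.1])
def pose(p,z,az,al,f): 
    o=ori(az*D,al*D,f);return tcp([*p,z],o),o.as_rotvec(),o.as_matrix()[:,2]
def pick(p,z,t,sq=40):
    x,o,v=pose(p,z,*t)
    r.reach(x-v*.07+UP,o);r.move_straight(x-v*.07,max_speed=.25)
    if r.move_straight(x,max_speed=.12,f_stop=8): print('touch at approach',r.sense()['tool_pos']-x)
    r.command_gripper(0,squeeze=sq);s=r.sense()
    print('grip opening mm',s['opening']*93,s['gripper_force'])
    r.move_straight(x+UP,max_speed=.2)
def place(p,z,t,retreat=True):
    x,o,v=pose(p,z,*t)
    r.reach(x+UP,o);r.move_straight(x+[0,0,.008],max_speed=.2);r.sleep(.2)
    hit=r.move_straight(x-[0,0,.004],max_speed=.02,f_stop=4)
    d=r.sense()['tool_pos'];print('set down',hit,np.round((d-x)*1000,1),r.sense()['wrist_force'].round(1))
    r.sleep(.15);r.command_gripper(.75)
    v2=d-v*.07;r.move_straight(v2,max_speed=.2)
    r.move_straight(v2+UP*.8,max_speed=.3)
    print('t',r.sense()['time_s'])
E
python3 - <<'E'
from act import *
r.command_gripper(.75)
pick(NEAR,.0235,(111.3,45,1))
place(STG,.0255,(90,135,1))
cv2.imwrite('pics/s1.png',np.vstack([r.camera('wrist')[:250],r.camera('scene')[100:320]])[:,:,::-1])
print(r.sense()['opening']*93)
E
```

```text
grip opening mm 50.126070201697395 40.0007152184844
set down True [0.2 0.  0.7] [0.5 1.5 4.8]
t 13.8917
69.92189041571916
```

View pics/s1.png

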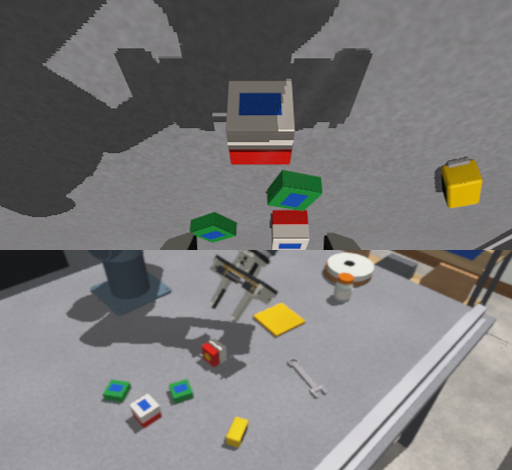

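The wrist view shows the first cassette closed on its side, with the lid facing us (blue patch at (260,103)) and the red base behind at (260,157). The scene view agrees, at (213,353). Next is the second quarter turn, onto the pad.

```bash
python3 - <<'E'
from act import *
pick(STG,.0255,(90,45,1))
place(PAD,.0355,(82.4,135,1))
r.reach([.44,.22,.24],[np.pi,0,0]);r.sleep(.2)
import pickle
c=r.calibration('wrist');im=r.camera('wrist');pickle.dump((c,im),open('p1.pkl','wb'))
h=cv2.cvtColor(im,cv2.COLOR_RGB2HSV)
m=cv2.inRange(h,(0,150,60),(8,255,255))|cv2.inRange(h,(172,150,60),(180,255,255))
for k in cv2.findContours(m,cv2.RETR_EXTERNAL,cv2.CHAIN_APPROX_NONE)[0]:
    if cv2.contourArea(k)>300:
        p=np.array([at_z(c,*q[0],.058)[:2] for q in k])*1000;print('red',cv2.minAreaRect(p.astype(np.float32)))
m=cv2.inRange(h,(18,150,100),(32,255,255))
for k in cv2.findContours(m,cv2.RETR_EXTERNAL,cv2.CHAIN_APPROX_NONE)[0]:
    if cv2.contourArea(k)>60:
        for z in(.012,.058):
            p=np.array([at_z(c,*q[0],z)[:2] for q in k])*1000;print('yel',z,cv2.minAreaRect(p.astype(np.float32)))
cv2.imwrite('pics/p1.png',np.vstack([im[:260],r.camera('scene')[100:320]])[:,:,::-1]);print(r.sense()['time_s'])
E
```

```text
grip opening mm 50.1720357188759 40.00092789530754
set down True [-0.   0.1 -0.5] [-0.1  0.2  4.4]
t 22.3583
red ((466.95452880859375, 257.5584716796875), (49.119537353515625, 50.882080078125), 82.4085693359375)
yel 0.012 ((466.1593017578125, 259.38311767578125), (119.00250244140625, 118.80632019042969), 82.45745086669922)
yel 0.058 ((472.7610168457031, 254.77590942382812), (105.03324127197266, 104.86013793945312), 82.45741271972656)
23.575
```

View pics/p1.png

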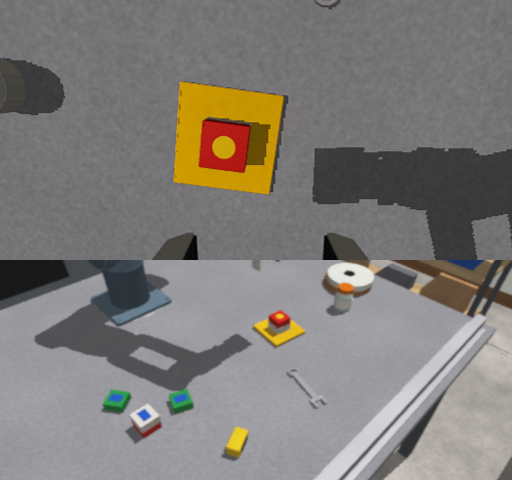

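The first cassette stands upside down near the middle of the pad. Its red top with the yellow dot is at (223,146) of the wrist view, measured at (467.0, 257.6) with the yaw matching the pad. Now the far cassette goes through the same sequence.

```bash
python3 - <<'E'
from act import *
import pickle
c,im=pickle.load(open('p1.pkl','rb'));h=cv2.cvtColor(im,cv2.COLOR_RGB2HSV)[105:180,195:255]
m=cv2.inRange(h,(18,150,100),(32,255,255))
nl,lab,st,ce=cv2.connectedComponentsWithStats(m)
for i in range(1,nl):
    if st[i,4]>100: print('dot',at_z(c,ce[i][0]+195,ce[i][1]+105,.058),st[i])
pick(FAR,.0235,(90.2,45,1))
place(STG,.0255,(90,135,1))
cv2.imwrite('pics/s2.png',np.vstack([r.camera('wrist')[:250],r.camera('scene')[100:320]])[:,:,::-1])
E
```

```text
dot [0.47380117 0.25688098 0.058     ] [   0    0   60   75 2002]
dot [0.4659547  0.25825724 0.058     ] [ 17  31  23  23 407]
grip opening mm 49.909801497353264 40.00069096684456
set down True [0.3 0.1 1. ] [0.4 1.1 4.5]
t 32.7417
```

View pics/s2.png

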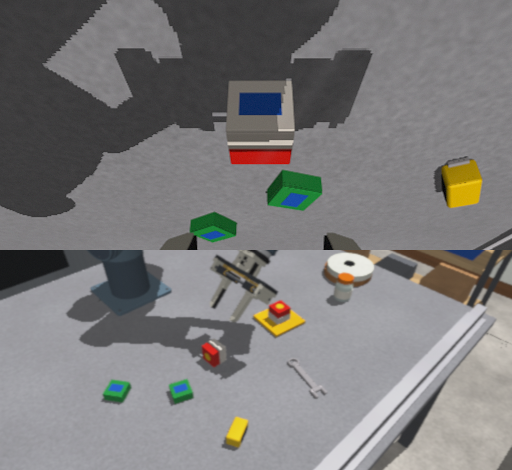

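The second cassette is closed on its side in the same spot ((260,103) in the wrist view) and looks the same as the first one did. I'll stack it with the same pad command.

```bash
python3 - <<'E'
from act import *
pick(STG,.0255,(90,45,1))
place(PAD,.0815,(82.4,135,1))
r.reach([.44,.22,.28],[np.pi,0,0]);r.sleep(.2)
c=r.calibration('wrist');im=r.camera('wrist')
h=cv2.cvtColor(im,cv2.COLOR_RGB2HSV)
m=cv2.inRange(h,(18,150,100),(32,255,255));nl,lab,st,ce=cv2.connectedComponentsWithStats(m)
for i in range(1,nl):
    if 100<st[i,4]<2000: print('dot',at_z(c,*ce[i],.104),st[i])
r.reach([.3,-.2,.3],[np.pi,0,0]);im2=r.camera('scene')
print(r.sense()['time_s'])
cv2.imwrite('pics/p2.png',np.hstack([cv2.resize(im[60:200,150:290],(400,400),interpolation=cv2.INTER_CUBIC),cv2.resize(im2[120:200,240:320],(400,400),interpolation=cv2.INTER_CUBIC)])[:,:,::-1])
E
```

```text
grip opening mm 49.990136237758506 40.00099405646324
set down True [-0.   0.1 -0.5] [0.  2.1 3.8]
t 41.175
dot [0.46594428 0.25800723 0.104     ] [212 137  23  23 421]
44.05
```

View pics/p2.png

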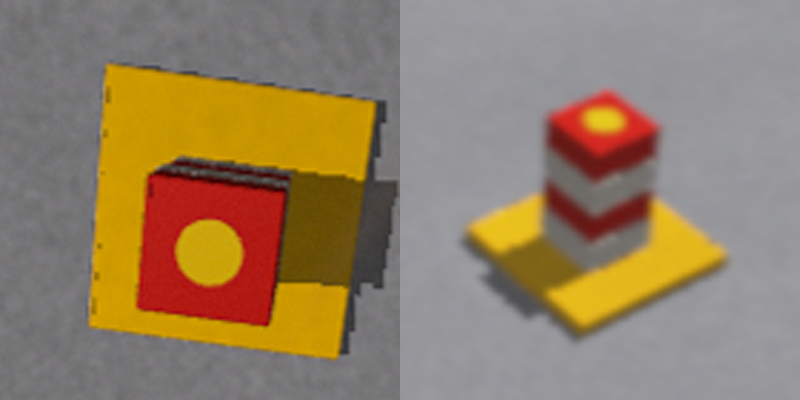

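The stack is square and closed, with red on top. The top dot is at (465.9, 258.0), within 0.3 mm of the lower one. The arm is clear, so I'm handing in.

```bash
python3 -c "
from bench import r
print(r.hand_in())"
```

```text
the job is handed in; nothing more can be done
None
```

Both cassettes are upside down and closed, stacked squarely about 1.5 mm from the measured pad centre; the job was handed in at about 44 s, and the wrench, tape measure and glue jar were not touched.

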